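# Press the test electrode onto a power adapter with three ratchet clicks

## Robot

A 6-joint arm with a two-finger parallel gripper is mounted at the origin on a cart in front of the work surface, level with it; the furniture and walls round the work are solid. World frame = base frame: x ahead of the robot, y to its left, z up, the work surface at z = 0. Lengths are in m, angles in rad, forces in N, time in s.
With the tool pointing down it reaches from about 0.35 to 0.775 m from the base axis. Payload 7.3 kg.
Tool frame: the origin (TCP) lies between the finger pads, 19 mm behind the fingertips; this is the grasp point; z points along the fingers, y is the line along which they close (so a half turn about z gives the same grasp; the last joint's range is limited). The gripper opens to 92 mm and grips with 3 to 60 N. Pads are 19 mm wide; open, the fingers measure 130 mm over their backs; the gripper's body (75 mm by 190 mm) begins 47 mm behind the grasp point.
Start: joints at [-1.327, 0.342, 1.524, -0, 1.275, -0.146], TCP at [0.2, -0.486, 0.246] pointing down, gripper open.
Joint ranges: [-2.53, 2.53], [-0.77, 2.02], [0.04, 2.7], [-1, 4.14], [0.28, 2.66], [-3.11, 3.11]. Speed limits (rad/s): [2.57, 2.57, 3.14, 3.14, 3.14, 3.14].

## Interface

Orientations are given as [roll, pitch, yaw] about the fixed x, y, z axes, in that order (R = Rz(yaw) Ry(pitch) Rx(roll)).
In Python, from cell import robot gives the robot as it stands. The module is installed in compiled form; this text tells all that it offers.
- The arm moves only by the tool arm_command, never from a script. Its argument "moves" is a list of rows, each a list of 3 entries, a list of its own where there are three numbers: the shift along the tool's x, y, z in m, then the turn, a rotation vector about the tool's x, y, z in rad, then the finger opening in m, from 0 to 0.0918. In form: [[[dx, dy, dz], [ax, ay, az], claw], ...]. A call has exactly 5 rows; each row is the pose to reach, as a shift and turn from the pose commanded when the call began, along the tool's axes at that moment; what a row does not reach only later rows make up. A row lasts 1/10 s, in which the tool goes at most 50 mm and 8.59 degrees, less where a joint would pass 70% of its speed; a pose out of reach is approached as far as the arm can. A call with a gripper value outside its range is refused whole. The fingers move at their own pace and stop on an object; "squeeze" is the grip in N (left out, the last holds). Time passes only in rows, so rows that repeat a pose let the fingers close, or fill a call up. It gives the time, the measured TCP pose, the force, the opening and the grip force at its end, in the units of the state.
- robot.observe(): the state, without advancing time (a new reading comes with each control period).
- robot.read_camera(name): name is "scene" or "side" or "wrist"; returns the picture (384x512x3 uint8, red, green, blue); there is no depth.
- robot.camera_model(name): a dict with "fx", "fy", "cx", "cy" (pixels), "R" (3x3) and "t" (3): a world point X has camera coordinates R X + t. Camera axes: x right, y down, z forward; pixel columns grow to the right and rows downward; lengths in m; the calibration is good to about 2 mm. A picture is of the moment at which its call begins: read the wrist's pose just before it. camera_model takes no time and is no camera call; for the wrist camera it gives the pose at the moment of the call.
- robot.hand_in(): hands the job in; it is judged then, once.
The state is a dict: "time": time; "qpos": joint angles; "qvel": joint speeds; "joint_efforts": joint torques, N m; "tool_pos": TCP position; "tool_rot": TCP orientation; "contact_force": force on the tool from outside, world axes, zero at the start; "torque": the same for the moment, N m; "opening": finger opening in m; "grip_force": force on a finger pad.
Only numpy, scipy, OpenCV 4.12 (cv2) and the standard library are available. Lean on these libraries where they do the work, as an engineer would, in place of code of your own. Each camera call takes 0.05 s, during which the arm holds its last target. There are 200 camera calls.

## Task

Get the black power adapter ready for its withstand-voltage test: push it along its channel in the electrode press until it is fully home against the end stop, then press the copper electrode onto it by turning the ratchet knob on top of the press clockwise (seen from above). The screw first runs freely; once the electrode bears on the adapter the knob slips and clicks: give it exactly three clicks, no fourth, and let go. Leave the other adapters, the red probe and the relay where they lie.

Things in the scene. Friction and masses are not known exactly. Their poses are not given: they have to be found in the camera images.
- press: Electrode press bolted to the bench: aluminium base 180 (x) x 150 (y) x 16 mm, brown strip on it, top z 19 mm; posts of 14 mm at y +-56 mm, x 0, nuts to z 138 mm; grey bridge over them, 38 x 150 mm, z 104 to 124 mm, brass bush to 132 mm. Origin: underside of the base, on the axis of screw and knob; +x runs along the channel to its end stop, away from the robot within 0.35 rad; z up.
- stop_face (a point): Middle of the face of the aluminium end stop that closes the channel, 42 mm along +x from the press origin, 35 mm up; axes as the press. Dark fences form the channel: 56 mm wide, from 90 mm before the stop up to it, z 16 to 32 mm. The stop has a notch for the adapter's cord stub.
- adapter_dut: Black power adapter under test, lying in the mouth of the channel, 20 to 43 mm short of the stop: hard box 52 wide, 32 high, 122 mm long, thin cord stub at the far end. Origin: underside; its +y points along the channel to the stop; the box spans y -68 to +54 mm. Fully home its origin is at x -12 mm in the press frame. 0.19 to 0.38 kg; slides with under 5 N; a rise of 8 N tells it is home.
- adapter_end (a point): Middle of the adapter's flat near end (towards the robot), where to push; 16 mm above the adapter's underside. Axes as the adapter: push along its +y. Fully home it is 80 mm before the press axis, so a closed gripper that points down passes in front of bridge and knob.
- electrode: Copper electrode (62 mm along x, 46 mm along y, 13 mm high with its brown insulator) hung on short springs under the crosshead, which runs on the posts. Origin: underside of the copper, on the press axis. Starts 1 to 3.5 mm above the adapter's top (z 51 mm) and comes down 10 mm per turn of the screw (1.6 mm per rad); then its springs give about 30 N per mm. The screw holds where it is left.
- knob_grip (a point): On the axis of the ratchet knob, where the TCP goes to grip it from above. Round black fluted knob, 44 mm diameter, z 134 to 164 mm; this point at z 156 mm. It only turns, never rises or sinks. In all 3 to 6 rad clockwise are needed, so several grips of up to 1.5 rad; between them open to 58 mm and turn back in place. A grip of 25 N holds it.
- ratchet (a joint): Slip of knob on screw, rad: 0 at first, +0.628 per clockwise click (10 a turn); near 0 while the screw runs free (up to 0.1 N m). With the electrode on the adapter the torque climbs to about 0.15 N m, then the knob slips: in each click the torque peaks, drops below zero past the half notch and the knob falls into the next. Let go, it settles in the nearest notch; three clicks read 1.885.
- hv_probe: Bystander: red high-voltage test probe lying right of the press, 172 mm long, 20 mm thick.
- relay: Bystander: small clear relay lying left of the press, 50 x 28 x 22 mm.
- adapter_wait_1: Bystander: waiting black adapter, 46 x 126 x 30 mm, right of the press.
- adapter_wait_2: Bystander: second waiting black adapter, 50 x 136 x 32 mm, beside the first.
Things that resemble listed ones, but are neither listed nor needed, are in the scene too. What is shaped like the adapter_dut but yellow is not meant.

How it is judged:
By the outcome, as a careful person would: the job done as asked, in the order asked, and still so for the second after the job is handed in, with the robot touching nothing.
It also fails if it takes over 72 s, if anything falls off the work surface, if the arm or the gripper's body presses on something with over 40 N, if the wrist force passes 120 N, or if a joint passes its speed limit or range.

## Working session

There is one attempt and no reset: what is moved stays moved. The work goes in short steps, Python scripts to look and compute and a tool call to move; the robot and the scene stay as the last step left them, time stands still between calls to the robot, and variables do not carry over. Pictures are saved under pics/ and viewed, at most 10 in all, crops included, and the job is handed in when it is done.

Besides the shell and the picture viewer there is one more tool, called after "Call:" as a command line: name --argument value ..., lists and objects as JSON in quotes. arm_command: Moves the arm, as the interface text tells. Its arguments: {"type":"object","properties":{"moves":{"type":"array"},"squeeze":{"type":"number"}},"required":["moves"]}

```bash
mkdir -p pics; python3 - <<'E'
from cell import robot
import cv2,numpy as np
s=robot.observe();print({k:np.round(v,3).tolist() for k,v in s.items()})
for n in("scene","side"):
    im=robot.read_camera(n);cv2.imwrite(f"pics/{n}0.png",im[:,:,::-1])
    m=robot.camera_model(n);print(n,m['fx'],m['cx'],m['cy'],"C",np.round(-np.array(m['R']).T@m['t'],3),np.round(m['R'],3).tolist())
E
```

```text
{'time': 0.0, 'qpos': [-1.327, 0.343, 1.525, -0.0, 1.275, -0.146], 'qvel': [0.001, -0.0, -0.001, 0.002, 0.0, -0.001], 'joint_efforts': [0.002, -43.124, -24.422, 0.072, 0.056, -0.0], 'tool_pos': [0.199, -0.485, 0.245], 'tool_rot': [-3.14, -0.0, 0.39], 'contact_force': [0.037, -0.082, 0.856], 'torque': [-0.026, -0.053, -0.003], 'grip_force': 0.0, 'opening': 0.092}
scene 486.97250284956016 251.29475090219157 194.69485675759873 C [0.069 0.861 1.063] [[-0.87, -0.492, -0.018], [-0.342, 0.63, -0.698], [0.355, -0.601, -0.716]]
side 402.9467478227427 256.3179004254679 187.68227042475505 C [0.122 0.8   0.704] [[-0.871, -0.491, 0.016], [-0.287, 0.483, -0.827], [0.399, -0.725, -0.562]]
```

View pics/scene0.png

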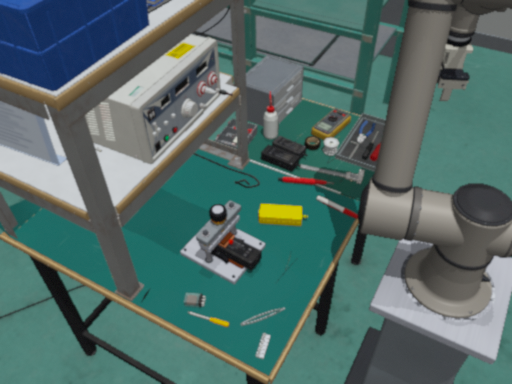

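View pics/side0.png

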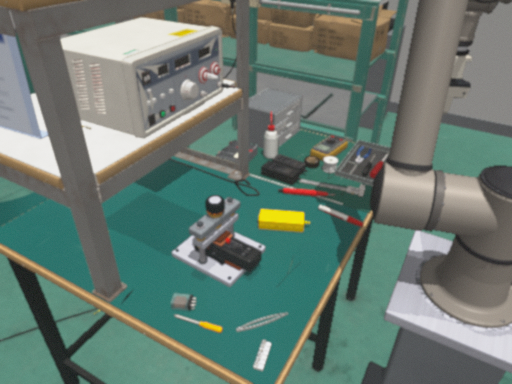

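The press is at about (222,240) in the scene view and (215,240) in the side view, with a black adapter in its mouth. The yellow lookalike is at (281,214) and the waiting black adapters at (285,152). I'll enlarge both views of the press.

```bash
python3 - <<'E'
import cv2,numpy as np
a=cv2.imread("pics/scene0.png")[190:290,170:275];b=cv2.imread("pics/side0.png")[185:285,165:270]
f=lambda i:cv2.resize(i,None,fx=3.8,fy=5,interpolation=cv2.INTER_CUBIC)
a=cv2.resize(a,None,fx=3.8,fy=3.8,interpolation=cv2.INTER_CUBIC);b=cv2.resize(b,None,fx=3.8,fy=3.8,interpolation=cv2.INTER_CUBIC)
for i,(u,v) in((a,(170,190)),(b,(165,185))):
    for k in range(0,105,10):
        cv2.putText(i,str(u+k),(int(k*3.8),8),0,.3,(0,255,255));cv2.putText(i,str(v+k),(0,int(k*3.8)+4),0,.3,(0,255,255))
cv2.imwrite("pics/crop1.png",np.hstack([a,b]))
E
```

```text
(no output)
```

View pics/crop1.png

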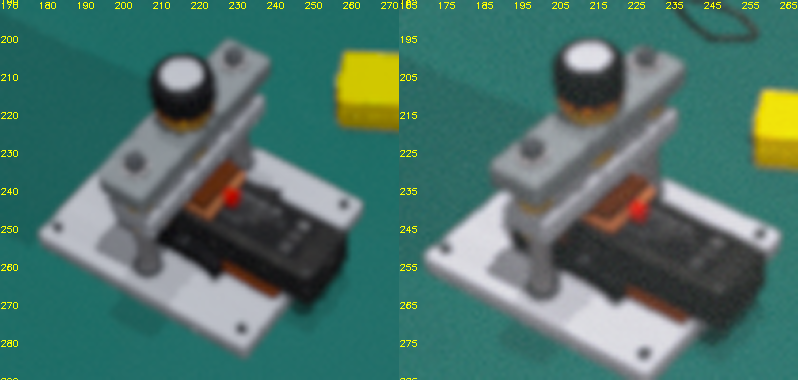

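The crops show the press with only the black adapter lying in its channel mouth, so that is the one meant. The knob top is at scene (218,209) and side (215,199.5). The base corners in the scene view are (180.5,251), (234.5,281) and (265,244). Next I cast rays through these.

```bash
cat > h.py <<'E'
from cell import robot
import cv2,numpy as np
def ray(n,p,m=None):
    m=m or robot.camera_model(n);R=np.array(m['R']);C=-R.T@np.array(m['t'])
    return C,R.T@np.array([(p[0]-m['cx'])/m['fx'],(p[1]-m['cy'])/m['fy'],1])
def plane(n,p,z,m=None):
    C,d=ray(n,p,m);return C+d*(z-C[2])/d[2]
E
python3 - <<'E'
from h import *
np.set_printoptions(precision=4,suppress=True)
S=lambda x,y:(170+x/3.8-.4,190+y/3.8-.4)
D=lambda x,y:(165+(x-399)/3.8-.4,185+y/3.8-.4)
for n,f,k,c,ad in(("scene",S,(182,72),[(40,231),(245,348),(362,206)],[(346,236),(309,279)]),("side",D,(588,55),[(427,249),(650,374),(779,236)],[(764,258),(719,306)])):
    print(n,"knob",plane(n,f(*k),.164))
    P=[plane(n,f(*q),.016)[:2] for q in c];print("corners",P, np.linalg.norm(P[1]-P[0]),np.linalg.norm(P[2]-P[1]),"centre",(P[0]+P[2])/2)
    for v in(P[0]-P[1],):print("yaw",np.arctan2(v[1],v[0]))
    v=P[1]-P[2];print("yaw(y)",np.arctan2(v[1],v[0])-np.pi/2)
    print("adapter end",[plane(n,f(*q),.051)[:2] for q in ad])
E
```

```text
scene knob [0.5646 0.1889 0.164 ]
corners [array([0.653 , 0.2573]), array([0.4737, 0.2721]), array([0.4623, 0.1273])] 0.17995200229213476 0.14534209039176893 centre [0.5577 0.1923]
yaw -0.08242584086626313
yaw(y) -0.07834514747988353
adapter end [array([0.4464, 0.18  ]), array([0.4508, 0.2237])]
side knob [0.5642 0.1924 0.164 ]
corners [array([0.6537, 0.2566]), array([0.4717, 0.2742]), array([0.4628, 0.1303])] 0.18290690873812937 0.1441992574103761 centre [0.5583 0.1935]
yaw -0.09649600508111593
yaw(y) -0.061999069894155046
adapter end [array([0.4439, 0.1864]), array([0.4471, 0.2356])]
```

Press axis ≈ (0.562, 0.191) with yaw ≈ -0.08. The adapter end is about 115 mm before the axis, so it has about 35 mm to travel, which fits the brief. I'll move round in front for a closer look.

Call:
arm_command --moves '[[[0.035, -0.027, 0], [0, 0, 0], 0.0], [[0.07, -0.055, 0], [0, 0, 0], 0.0], [[0.105, -0.082, 0], [0, 0, 0], 0.0], [[0.14, -0.109, 0], [0, 0, 0], 0.0], [[0.175, -0.137, 0], [0, 0, 0], 0.0]]' --squeeze 30

```text
time: 0.6
tool_pos: [0.3098, -0.2907, 0.2453]
tool_rot: [-3.141, -0.0, 0.389]
contact_force: [0.8, 0.6, 0.3]
opening: 0.0566
grip_force: 0.0
```

Call:
arm_command --moves '[[[0.035, -0.027, 0], [0, 0, 0], 0.0], [[0.07, -0.055, 0], [0, 0, 0], 0.0], [[0.105, -0.082, 0], [0, 0, 0], 0.0], [[0.14, -0.109, 0], [0, 0, 0], 0.0], [[0.175, -0.137, 0], [0, 0, 0], 0.0]]'

```text
time: 1.1
tool_pos: [0.4196, -0.0974, 0.2454]
tool_rot: [3.142, 0.0, 0.39]
contact_force: [-0.0, -1.0, -0.7]
opening: 0.0161
grip_force: 0.0
```

Call:
arm_command --moves '[[[0.014, -0.026, 0], [0, 0, 0.1], 0.0], [[0.028, -0.052, 0], [0, 0, 0.2], 0.0], [[0.042, -0.078, 0], [0, 0, 0.3], 0.0], [[0.056, -0.104, 0], [0, 0, 0.4], 0.0], [[0.07, -0.13, 0], [0, 0, 0.47], 0.0]]'

```text
time: 1.6
tool_pos: [0.4343, 0.0489, 0.2453]
tool_rot: [3.141, 0.0, -0.084]
contact_force: [-0.1, 0.3, -0.3]
opening: 0.0004
grip_force: 0.0
```

Call:
arm_command --moves '[[[-0.003, -0.03, 0], [0, 0, 0], 0.0], [[-0.006, -0.06, 0], [0, 0, 0], 0.0], [[-0.01, -0.09, 0], [0, 0, 0], 0.0], [[-0.014, -0.12, 0], [0, 0, 0], 0.0], [[-0.017, -0.15, 0], [0, 0, 0], 0.0]]'

```text
time: 2.1
tool_pos: [0.4291, 0.1997, 0.2452]
tool_rot: [3.141, 0.001, -0.08]
contact_force: [0.6, -0.6, 0.4]
opening: 0.0007
grip_force: 0.0
```

```bash
python3 - <<'E'
from h import *
m=robot.camera_model("wrist");im=robot.read_camera("wrist")[:,:,::-1];s=robot.observe()
cv2.imwrite("pics/w1.png",im);np.savez("w1.npz",**{k:np.array(v) for k,v in m.items()})
R=np.array(m['R']);print(s['tool_pos'],s['qpos'],"C",-R.T@m['t'],R.round(3).tolist(),m['fx'])
E
```

```text
[0.42895837 0.20315998 0.24524598] [0.27910327 0.24975515 1.65648457 0.00255838 1.23509708 1.92773213] C [0.51369384 0.1919767  0.3832035 ] [[-0.08, -0.997, 0.0], [-0.947, 0.076, 0.311], [-0.31, 0.025, -0.95]] 322.1656113106475
```

View pics/w1.png

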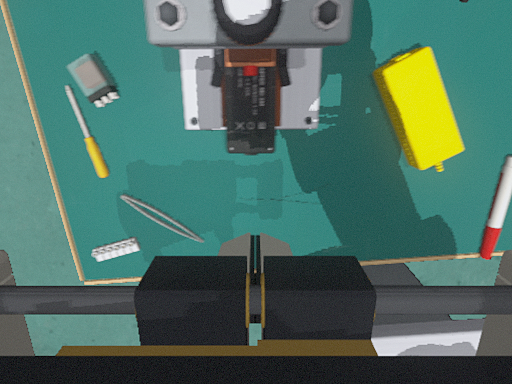

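The wrist view shows the adapter's near end at row ≈152, columns 228–275. The bridge nuts are at (168,13) and (328,13), and the base's near corners at (186,129) and (321,128).

```bash
python3 - <<'E'
from h import *
np.set_printoptions(precision=4,suppress=True)
m={k:v for k,v in np.load("w1.npz").items()}
W=lambda p,z:plane("wrist",p,z,m)[:2]
n1,n2=W((168,13),.138),W((328,13),.138);print("nuts",n1,n2,np.linalg.norm(n1-n2),(n1+n2)/2,"yaw",np.arctan2(*(n1-n2)[::-1])-np.pi/2)
b1,b2=W((186,129),.016),W((321,128),.016);print("base",b1,b2,np.linalg.norm(b1-b2),(b1+b2)/2,"yaw",np.arctan2(*(b1-b2)[::-1])-np.pi/2)
a1,a2=W((228,152),.051),W((274.5,152),.051);print("adapter",a1,a2,np.linalg.norm(a1-a2),(a1+a2)/2)
im=cv2.imread("pics/w1.png");g=im.mean(2);print(g[140:160,240].round(),g[145,220:235].round(),g[145,266:282].round());print(g[118:136,200].round())
E
```

```text
nuts [0.5663 0.2466] [0.5576 0.1387] 0.10831251531528047 [0.5619 0.1926] yaw -0.08011993253386551
base [0.4758 0.2726] [0.4648 0.1211] 0.15193525581373324 [0.4703 0.1969] yaw -0.07290270943412924
adapter [0.4525 0.2248] [0.4486 0.1765] 0.048428168945436216 [0.4505 0.2007]
[ 77.  73.  77.  79.  75.  73.  75.  72.  74.  76.  78.  74.  63.  85.
 120. 115. 116. 117. 117. 117.] [117. 116. 111. 115. 109. 102.  89.  82.  76.  72.  78.  72.  76.  77.
  81.] [ 45.  50.  47.  54.  43.  55.  53.  57.  75.  90.  99. 111. 110. 112.
 108. 110.]
[165. 162. 163. 158. 160. 157. 160. 160. 161. 157. 158. 138. 108. 116.
 116. 117. 117. 117.]
```

Call:
arm_command --moves '[[[-0.005, 0, 0.04], [0, 0, 0], 0.0], [[-0.01, 0.001, 0.08], [0, 0, 0], 0.0], [[-0.013, 0.001, 0.12], [0, 0, 0], 0.0], [[-0.013, 0.002, 0.16], [0, 0, 0], 0.0], [[-0.013, 0.002, 0.2], [0, 0, 0], 0.0]]'

```text
time: 2.65
tool_pos: [0.4161, 0.1974, 0.044]
tool_rot: [3.142, -0.0, -0.08]
contact_force: [0.3, 0.4, -0.2]
opening: 0.0001
grip_force: 0.0
```

Call:
arm_command --moves '[[[0.002, 0, 0], [0, 0, 0], 0.0], [[0.005, 0, 0], [0, 0, 0], 0.0], [[0.01, 0, 0], [0, 0, 0], 0.0], [[0.015, 0, 0], [0, 0, 0], 0.0], [[0.02, 0, 0], [0, 0, 0], 0.0]]'

```text
time: 3.15
tool_pos: [0.4377, 0.1962, 0.047]
tool_rot: [-3.141, -0.003, -0.08]
contact_force: [-2.3, 1.0, 2.2]
opening: 0.0007
grip_force: 1.5
```

Call:
arm_command --moves '[[[0.004, -0.001, 0], [0, 0, 0], 0.0], [[0.008, -0.001, 0], [0, 0, 0], 0.0], [[0.012, -0.001, 0], [0, 0, 0], 0.0], [[0.016, -0.001, 0], [0, 0, 0], 0.0], [[0.02, -0.001, 0], [0, 0, 0], 0.0]]'

```text
time: 3.65
tool_pos: [0.4565, 0.1953, 0.0454]
tool_rot: [3.141, 0.0, -0.08]
contact_force: [-2.0, 0.6, 2.0]
opening: 0.0004
grip_force: 1.5
```

```bash
python3 -c "
from h import *
s=robot.observe();print(s['tool_pos'],s['contact_force'],s['qpos'])"
```

```text
[0.45654984 0.19534887 0.04543123] [-1.99134045  0.56591534  2.04142273] [ 2.49884256e-01  5.52366267e-01  1.83772886e+00 -9.53708272e-05
  7.51886200e-01  1.90086787e+00]
```

Call:
arm_command --moves '[[[0.002, 0, 0], [0, 0, 0], 0.0], [[0.004, 0, 0], [0, 0, 0], 0.0], [[0.006, 0, 0], [0, 0, 0], 0.0], [[0.008, 0, 0], [0, 0, 0], 0.0], [[0.01, 0, 0], [0, 0, 0], 0.0]]'

```text
time: 4.15
tool_pos: [0.4667, 0.1945, 0.0454]
tool_rot: [3.142, -0.0, -0.08]
contact_force: [-0.7, -0.4, -0.1]
opening: 0.0006
grip_force: 0.5
```

Call:
arm_command --moves '[[[0.001, 0, 0], [0, 0, 0], 0.0], [[0.002, 0, 0], [0, 0, 0], 0.0], [[0.003, 0, 0], [0, 0, 0], 0.0], [[0.004, 0, 0], [0, 0, 0], 0.0], [[0.004, 0, 0], [0, 0, 0], 0.0]]'

```text
time: 4.65
tool_pos: [0.4707, 0.1943, 0.0455]
tool_rot: [-3.142, -0.001, -0.08]
contact_force: [-0.6, 0.7, 0.3]
opening: 0.0005
grip_force: 0.2
```

Call:
arm_command --moves '[[[0.001, 0, 0], [0, 0, 0], 0.0], [[0.002, 0, 0], [0, 0, 0], 0.0], [[0.003, 0, 0], [0, 0, 0], 0.0], [[0.003, 0, 0], [0, 0, 0], 0.0], [[0.003, 0, 0], [0, 0, 0], 0.0]]'

```text
time: 5.15
tool_pos: [0.4727, 0.1941, 0.0455]
tool_rot: [3.141, 0.001, -0.08]
contact_force: [-4.7, 0.7, 4.2]
opening: 0.0007
grip_force: 2.6
```

Call:
arm_command --moves '[[[0.0005, 0, 0], [0, 0, 0], 0.0], [[0.001, 0, 0], [0, 0, 0], 0.0], [[0.0015, 0, 0], [0, 0, 0], 0.0], [[0.0015, 0, 0], [0, 0, 0], 0.0], [[0.0015, 0, 0], [0, 0, 0], 0.0]]'

```text
time: 5.65
tool_pos: [0.4728, 0.194, 0.0455]
tool_rot: [3.141, 0.004, -0.08]
contact_force: [-10.3, 2.1, 8.3]
opening: 0.0004
grip_force: 5.1
```

Call:
arm_command --moves '[[[0.0005, 0, 0], [0, 0, 0], 0.0], [[0.001, 0, 0], [0, 0, 0], 0.0], [[0.001, 0, 0], [0, 0, 0], 0.0], [[0.001, 0, 0], [0, 0, 0], 0.0], [[0.001, 0, 0], [0, 0, 0], 0.0]]'

```text
time: 6.15
tool_pos: [0.4728, 0.194, 0.0455]
tool_rot: [3.141, 0.006, -0.08]
contact_force: [-12.3, 2.3, 12.0]
opening: 0.0006
grip_force: 6.7
```

The tool stalled at x = 0.4728 while the force rose from 2 N to about 12 N. That is 89 mm before the axis, less half the 19 mm pad, so the adapter is home. I'll back off, rise and look at the knob.

Call:
arm_command --moves '[[[-0.01, 0, 0], [0, 0, 0], 0.0], [[-0.025, 0, 0], [0, 0, 0], 0.0], [[-0.025, 0, 0.0], [0, 0, 0], 0.0], [[-0.025, 0, -0.03], [0, 0, 0], 0.0], [[-0.025, 0, -0.07], [0, 0, 0], 0.0]]'

```text
time: 6.65
tool_pos: [0.4508, 0.1955, 0.115]
tool_rot: [3.14, 0.002, -0.08]
contact_force: [0.8, 0.6, 0.6]
opening: 0.0003
grip_force: 0.0
```

Call:
arm_command --moves '[[[0, 0, -0.04], [0, 0, 0], 0.058], [[0, 0, -0.08], [0, 0, 0], 0.058], [[0, 0, -0.12], [0, 0, 0], 0.058], [[0.01, 0, -0.14], [0, 0, 0], 0.058], [[0.01, 0, -0.14], [0, 0, 0], 0.058]]'

```text
time: 7.15
tool_pos: [0.464, 0.1952, 0.2591]
tool_rot: [-3.139, -0.009, -0.081]
contact_force: [-0.0, -0.3, -0.0]
opening: 0.036
grip_force: 0.0
```

```bash
python3 - <<'E'
from h import *
m=robot.camera_model("wrist");im=robot.read_camera("wrist")[:,:,::-1];s=robot.observe()
cv2.imwrite("pics/w2.png",im);np.savez("w2.npz",**{k:np.array(v) for k,v in m.items()})
print(s['tool_pos'],s['tool_rot'],s['torque'],s['contact_force'])
E
```

```text
[0.46244249 0.19500968 0.25674877] [-3.14047382 -0.00437111 -0.08069968] [ 0.01374004 -0.01821055 -0.00594691] [ 0.90771841 -0.4810647  -1.3212354 ]
```

View pics/w2.png

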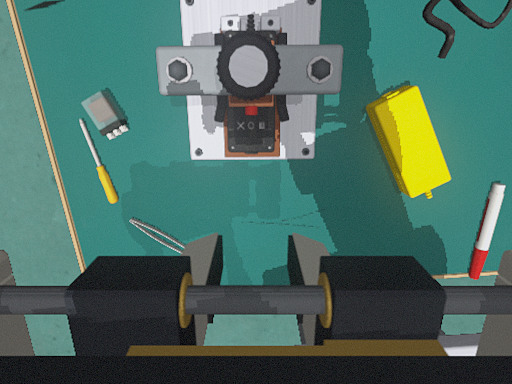

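The knob is fully visible at (248,66), with the nuts at (178,69) and (320,69). The adapter end (row ≈151) now lies inside the base edge (row 158), as it should when home.

```bash
python3 - <<'E'
from h import *
np.set_printoptions(precision=4,suppress=True)
m={k:v for k,v in np.load("w2.npz").items()}
W=lambda p,z:plane("wrist",p,z,m)[:2]
g=cv2.cvtColor(cv2.imread("pics/w2.png"),cv2.COLOR_BGR2GRAY);k=(g>130).astype(np.uint8)*255
n,l,st,c=cv2.connectedComponentsWithStats(k[40:92,222:275]);i=1+np.argmax(st[1:,4]);print(st[1:],c[1:]+[222,40])
n1,n2=W((178,69),.138),W((320,69),.138);print((n1+n2)/2,np.linalg.norm(n1-n2),np.arctan2(*(n1-n2)[::-1])-np.pi/2)
print("knob",W((248,66),.164)); a1,a2=W((229,151.5),.051),W((273.5,151.5),.051);print("adapter end",(a1+a2)/2)
E
```

```text
[[  50    1    1    3    3]
 [   7    5   38   42 1259]
 [   0   48    1    1    1]] [[272.      42.    ]
 [247.7585  65.691 ]
 [222.      88.    ]]
[0.5636 0.1909] 0.10712352072577487 -0.08090983440878996
knob [0.5639 0.191 ]
adapter end [0.4854 0.1969]
```

Call:
arm_command --moves '[[[0.02, -0.001, 0], [0, 0, -0.13], 0.058], [[0.04, -0.002, 0], [0, 0, -0.26], 0.058], [[0.06, -0.003, 0], [0, 0, -0.39], 0.058], [[0.08, -0.004, 0], [0, 0, -0.52], 0.058], [[0.1, -0.004, 0], [0, 0, -0.65], 0.058]]'

```text
time: 7.7
tool_pos: [0.5612, 0.1908, 0.2534]
tool_rot: [-3.141, 0.003, 0.575]
contact_force: [0.7, 0.9, 0.1]
opening: 0.058
grip_force: 0.0
```

Call:
arm_command --moves '[[[0, 0, 0], [0, 0, -0.14], 0.058], [[0, 0, 0], [0, 0, -0.28], 0.058], [[0, 0, 0], [0, 0, -0.42], 0.058], [[0, 0, 0], [0, 0, -0.56], 0.058], [[0, 0, 0], [0, 0, -0.7], 0.058]]'

```text
time: 8.2
tool_pos: [0.5604, 0.1908, 0.2533]
tool_rot: [-3.139, 0.002, 1.275]
contact_force: [0.0, 0.4, 0.5]
opening: 0.0581
grip_force: 0.0
```

Call:
arm_command --moves '[[[0, 0, 0], [0, 0, -0.14], 0.058], [[0, 0, 0], [0, 0, -0.28], 0.058], [[0, 0, 0], [0, 0, -0.42], 0.058], [[0, 0, 0], [0, 0, -0.56], 0.058], [[0, 0, 0], [0, 0, -0.7], 0.058]]'

```text
time: 8.7
tool_pos: [0.5604, 0.1908, 0.2534]
tool_rot: [-3.139, -0.0, 1.976]
contact_force: [-0.5, 0.7, 0.3]
opening: 0.0579
grip_force: 0.0
```

Call:
arm_command --moves '[[[0, 0, 0.02], [0, 0, -0.14], 0.058], [[0, 0, 0.04], [0, 0, -0.27], 0.058], [[0, 0, 0.04], [0, 0, -0.27], 0.058], [[0, 0, 0.04], [0, 0, -0.27], 0.058], [[0, 0, 0.04], [0, 0, -0.27], 0.058]]'

```text
time: 9.2
tool_pos: [0.5613, 0.1911, 0.216]
tool_rot: [3.141, 0.001, 2.237]
contact_force: [-0.0, -0.2, 0.4]
opening: 0.0582
grip_force: 0.0
```

```bash
python3 -c "
from h import *
s=robot.observe();print(s['tool_pos'],s['tool_rot'],s['torque'],s['contact_force'],s['qpos'])"
```

```text
[0.5612965  0.19106779 0.21600549] [3.14080347e+00 5.25922378e-04 2.23723872e+00] [ 0.04293845 -0.09721244  0.02696068] [-0.00293312 -0.18757797  0.35881507] [ 1.98947041e-01  4.89137835e-01  1.37551380e+00 -1.18974360e-04
  1.27599950e+00 -4.67461046e-01]
```

Call:
arm_command --moves '[[[-0.001, 0.001, 0.015], [0, 0, 0], 0.058], [[-0.001, 0.001, 0.03], [0, 0, 0], 0.058], [[-0.001, 0.001, 0.045], [0, 0, 0], 0.058], [[-0.001, 0.001, 0.055], [0, 0, 0], 0.058], [[-0.001, 0.001, 0.059], [0, 0, 0], 0.058]]'

```text
time: 9.7
tool_pos: [0.5622, 0.1908, 0.1561]
tool_rot: [-3.141, -0.0, 2.239]
contact_force: [0.5, -0.2, -0.1]
opening: 0.0579
grip_force: 0.0
```

Call:
arm_command --moves '[[[0, 0, 0], [0, 0, 0], 0.04], [[0, 0, 0], [0, 0, 0], 0.04], [[0, 0, 0], [0, 0, 0], 0.04], [[0, 0, 0], [0, 0, 0], 0.04], [[0, 0, 0], [0, 0, 0], 0.04]]' --squeeze 25

```text
time: 10.2
tool_pos: [0.5639, 0.1918, 0.1575]
tool_rot: [3.137, 0.001, 2.24]
contact_force: [4.5, 5.0, -3.8]
opening: 0.0432
grip_force: 25.0
```

```bash
cat > o.py <<'E'
from h import *
s=robot.observe();print("t",s['time'],"p",np.round(s['tool_pos'],4),"yaw",round(s['tool_rot'][2],3),"T",np.round(s['torque'],3),"F",np.round(s['contact_force'],1),"open",round(s['opening'],4),"grip",round(s['grip_force'],1))
E
python3 o.py
```

```text
t 10.2 p [0.5639 0.1918 0.1575] yaw 2.24 T [ 0.505 -0.769 -0.017] F [ 4.5  5.  -3.8] open 0.0432 grip 25.0
```

Call:
arm_command --moves '[[[0, 0.002, 0], [0, 0, 0.0], 0.04], [[0, 0.002, 0], [0, 0, 0.12], 0.04], [[0, 0.002, 0], [0, 0, 0.24], 0.04], [[0, 0.002, 0], [0, 0, 0.36], 0.04], [[0, 0.002, 0], [0, 0, 0.48], 0.04]]'

```text
time: 10.7
tool_pos: [0.564, 0.1919, 0.1574]
tool_rot: [3.141, 0.001, 1.755]
contact_force: [-0.6, -0.3, 1.4]
opening: 0.0435
grip_force: 25.0
```

```bash
python3 o.py
```

```text
t 10.7 p [0.564  0.1919 0.1574] yaw 1.755 T [-0.193  0.258  0.093] F [-0.6 -0.3  1.4] open 0.0435 grip 25.0
```

Call:
arm_command --moves '[[[0, 0, 0], [0, 0, 0.07], 0.04], [[0, 0, 0], [0, 0, 0.14], 0.04], [[0, 0, 0], [0, 0, 0.21], 0.04], [[0, 0, 0], [0, 0, 0.28], 0.04], [[0, 0, 0], [0, 0, 0.35], 0.04]]'

```text
time: 11.2
tool_pos: [0.5638, 0.1919, 0.1574]
tool_rot: [3.141, 0.0, 1.407]
contact_force: [-1.5, 0.1, 3.1]
opening: 0.0436
grip_force: 25.0
```

```bash
python3 o.py
```

```text
t 11.2 p [0.5638 0.1919 0.1574] yaw 1.407 T [-0.162  0.318  0.139] F [-1.5  0.1  3.1] open 0.0436 grip 25.0
```

Call:
arm_command --moves '[[[0, 0, 0], [0, 0, 0.03], 0.04], [[0, 0, 0], [0, 0, 0.06], 0.04], [[0, 0, 0], [0, 0, 0.09], 0.04], [[0, 0, 0], [0, 0, 0.12], 0.04], [[0, 0, 0], [0, 0, 0.15], 0.04]]'

```text
time: 11.7
tool_pos: [0.5638, 0.192, 0.1574]
tool_rot: [3.141, 0.0, 1.259]
contact_force: [-0.4, -0.9, 2.6]
opening: 0.0433
grip_force: 25.0
```

```bash
python3 o.py
```

```text
t 11.7 p [0.5638 0.192  0.1574] yaw 1.259 T [-0.066  0.318  0.094] F [-0.4 -0.9  2.6] open 0.0433 grip 25.0
```

Call:
arm_command --moves '[[[0, 0, 0], [0, 0, 0.03], 0.04], [[0, 0, 0], [0, 0, 0.06], 0.04], [[0, 0, 0], [0, 0, 0.09], 0.04], [[0, 0, 0], [0, 0, 0.12], 0.04], [[0, 0, 0], [0, 0, 0.15], 0.04]]'

```text
time: 12.2
tool_pos: [0.5638, 0.192, 0.1573]
tool_rot: [3.141, 0.0, 1.108]
contact_force: [-1.7, 0.3, 4.5]
opening: 0.0434
grip_force: 25.0
```

```bash
python3 o.py
```

```text
t 12.2 p [0.5638 0.192  0.1573] yaw 1.108 T [-0.123  0.444  0.117] F [-1.7  0.3  4.5] open 0.0434 grip 25.0
```

Call:
arm_command --moves '[[[0, 0, 0], [0, 0, 0.024], 0.04], [[0, 0, 0], [0, 0, 0.048], 0.04], [[0, 0, 0], [0, 0, 0.072], 0.04], [[0, 0, 0], [0, 0, 0.096], 0.04], [[0, 0, 0], [0, 0, 0.12], 0.04]]'

```text
time: 12.7
tool_pos: [0.5638, 0.192, 0.1573]
tool_rot: [3.141, -0.0, 0.988]
contact_force: [-2.7, -1.5, 6.2]
opening: 0.0439
grip_force: 25.0
```

```bash
python3 o.py
```

```text
t 12.7 p [0.5638 0.192  0.1573] yaw 0.988 T [-0.14   0.577  0.092] F [-2.7 -1.5  6.2] open 0.0439 grip 25.0
```

Call:
arm_command --moves '[[[0, 0, 0], [0, 0, 0.024], 0.04], [[0, 0, 0], [0, 0, 0.048], 0.04], [[0, 0, 0], [0, 0, 0.072], 0.04], [[0, 0, 0], [0, 0, 0.096], 0.04], [[0, 0, 0], [0, 0, 0.12], 0.04]]'

```text
time: 13.2
tool_pos: [0.5638, 0.192, 0.1573]
tool_rot: [3.141, -0.0, 0.868]
contact_force: [-2.7, -1.1, 6.2]
opening: 0.0436
grip_force: 25.0
```

```bash
python3 o.py
```

```text
t 13.2 p [0.5638 0.192  0.1573] yaw 0.868 T [-0.125  0.634  0.074] F [-2.7 -1.1  6.2] open 0.0436 grip 25.0
```

Call:
arm_command --moves '[[[0, 0, 0], [0, 0, 0.024], 0.04], [[0, 0, 0], [0, 0, 0.048], 0.04], [[0, 0, 0], [0, 0, 0.072], 0.04], [[0, 0, 0], [0, 0, 0.096], 0.04], [[0, 0, 0], [0, 0, 0.12], 0.04]]'

```text
time: 13.7
tool_pos: [0.5637, 0.1921, 0.1573]
tool_rot: [3.141, -0.0, 0.748]
contact_force: [-3.5, -1.3, 6.1]
opening: 0.0437
grip_force: 25.0
```

```bash
python3 o.py
```

```text
t 13.7 p [0.5637 0.1921 0.1573] yaw 0.748 T [-0.017  0.589  0.073] F [-3.5 -1.3  6.1] open 0.0437 grip 25.0
```

The torque stays near 0.08 N·m over 1.49 rad, so the screw is still running free. I'll regrip.

Call:
arm_command --moves '[[[0, 0, 0], [0, 0, 0], 0.058], [[0, 0, 0], [0, 0, 0], 0.058], [[0, 0, 0], [0, 0, 0], 0.058], [[0, 0, 0], [0, 0, -0.14], 0.058], [[0, 0, 0], [0, 0, -0.28], 0.058]]'

```text
time: 14.2
tool_pos: [0.5639, 0.1921, 0.1563]
tool_rot: [-3.142, 0.0, 1.036]
contact_force: [-0.8, 2.0, 0.3]
opening: 0.0579
grip_force: 0.0
```

Call:
arm_command --moves '[[[0, 0, 0], [0, 0, -0.14], 0.058], [[0, 0, 0], [0, 0, -0.28], 0.058], [[0, 0, 0], [0, 0, -0.42], 0.058], [[0, 0, 0], [0, 0, -0.56], 0.058], [[0, 0, 0], [0, 0, -0.7], 0.058]]'

```text
time: 14.7
tool_pos: [0.5639, 0.1921, 0.1563]
tool_rot: [-3.142, 0.0, 1.736]
contact_force: [0.4, 0.6, -0.6]
opening: 0.0583
grip_force: 0.0
```

Call:
arm_command --moves '[[[0, 0, 0], [0, 0, -0.14], 0.058], [[0, 0, 0], [0, 0, -0.28], 0.058], [[0, 0, 0], [0, 0, -0.42], 0.058], [[0, 0, 0], [0, 0, -0.52], 0.058], [[0, 0, 0], [0, 0, -0.52], 0.058]]'

```text
time: 15.2
tool_pos: [0.5639, 0.1921, 0.1563]
tool_rot: [-3.141, 0.0, 2.251]
contact_force: [-0.8, -0.0, -0.6]
opening: 0.0582
grip_force: 0.0
```

```bash
python3 o.py
```

```text
t 15.2 p [0.5639 0.1921 0.1563] yaw 2.251 T [ 0.061 -0.089  0.001] F [-0.8 -0.  -0.6] open 0.0582 grip 0.0
```

Call:
arm_command --moves '[[[0, 0, 0], [0, 0, 0], 0.04], [[0, 0, 0], [0, 0, 0], 0.04], [[0, 0, 0], [0, 0, 0], 0.04], [[0, 0, 0], [0, 0, 0], 0.04], [[0, 0, 0], [0, 0, 0.03], 0.04]]' --squeeze 28

```text
time: 15.7
tool_pos: [0.564, 0.1921, 0.1565]
tool_rot: [3.141, 0.0, 2.219]
contact_force: [0.6, 0.2, 0.5]
opening: 0.0434
grip_force: 28.0
```

Call:
arm_command --moves '[[[0, 0, 0], [0, 0, 0.03], 0.04], [[0, 0, 0], [0, 0, 0.06], 0.04], [[0, 0, 0], [0, 0, 0.09], 0.04], [[0, 0, 0], [0, 0, 0.12], 0.04], [[0, 0, 0], [0, 0, 0.15], 0.04]]'

```text
time: 16.2
tool_pos: [0.564, 0.1921, 0.1565]
tool_rot: [3.141, 0.0, 2.068]
contact_force: [0.3, 0.6, -1.5]
opening: 0.0432
grip_force: 28.0
```

```bash
python3 o.py
```

```text
t 16.2 p [0.564  0.1921 0.1565] yaw 2.068 T [ 0.151 -0.228  0.139] F [ 0.3  0.6 -1.5] open 0.0432 grip 28.0
```

Call:
arm_command --moves '[[[0, 0, 0], [0, 0, 0.03], 0.04], [[0, 0, 0], [0, 0, 0.06], 0.04], [[0, 0, 0], [0, 0, 0.09], 0.04], [[0, 0, 0], [0, 0, 0.12], 0.04], [[0, 0, 0], [0, 0, 0.15], 0.04]]'

```text
time: 16.7
tool_pos: [0.564, 0.1921, 0.1565]
tool_rot: [3.141, 0.0, 1.918]
contact_force: [0.4, -0.0, -0.6]
opening: 0.0434
grip_force: 28.0
```

```bash
python3 o.py
```

```text
t 16.7 p [0.564  0.1921 0.1565] yaw 1.918 T [ 0.102 -0.275  0.141] F [ 0.4 -0.  -0.6] open 0.0434 grip 28.0
```

Call:
arm_command --moves '[[[0, 0, 0], [0, 0, 0.03], 0.04], [[0, 0, 0], [0, 0, 0.06], 0.04], [[0, 0, 0], [0, 0, 0.09], 0.04], [[0, 0, 0], [0, 0, 0.12], 0.04], [[0, 0, 0], [0, 0, 0.15], 0.04]]'

```text
time: 17.2
tool_pos: [0.564, 0.1921, 0.1565]
tool_rot: [3.141, 0.0, 1.768]
contact_force: [0.9, 0.0, -1.3]
opening: 0.0434
grip_force: 28.0
```

```bash
python3 o.py
```

```text
t 17.2 p [0.564  0.1921 0.1565] yaw 1.768 T [ 0.134 -0.325  0.145] F [ 0.9  0.  -1.3] open 0.0434 grip 28.0
```

Call:
arm_command --moves '[[[0, 0, 0], [0, 0, 0.02], 0.04], [[0, 0, 0], [0, 0, 0.04], 0.04], [[0, 0, 0], [0, 0, 0.06], 0.04], [[0, 0, 0], [0, 0, 0.08], 0.04], [[0, 0, 0], [0, 0, 0.1], 0.04]]'

```text
time: 17.7
tool_pos: [0.5639, 0.1921, 0.1565]
tool_rot: [3.141, 0.0, 1.668]
contact_force: [0.8, 0.3, -1.1]
opening: 0.0433
grip_force: 28.0
```

```bash
python3 o.py
```

```text
t 17.7 p [0.5639 0.1921 0.1565] yaw 1.668 T [ 0.183 -0.363  0.126] F [ 0.8  0.3 -1.1] open 0.0433 grip 28.0
```

Call:
arm_command --moves '[[[0, 0, 0], [0, 0, 0.02], 0.04], [[0, 0, 0], [0, 0, 0.04], 0.04], [[0, 0, 0], [0, 0, 0.06], 0.04], [[0, 0, 0], [0, 0, 0.08], 0.04], [[0, 0, 0], [0, 0, 0.1], 0.04]]'

```text
time: 18.2
tool_pos: [0.5639, 0.1921, 0.1565]
tool_rot: [3.141, -0.0, 1.568]
contact_force: [2.0, 1.3, -2.3]
opening: 0.0435
grip_force: 28.0
```

```bash
python3 o.py
```

```text
t 18.2 p [0.5639 0.1921 0.1565] yaw 1.568 T [ 0.204 -0.426  0.122] F [ 2.   1.3 -2.3] open 0.0435 grip 28.0
```

Call:
arm_command --moves '[[[0, 0, 0], [0, 0, 0.02], 0.04], [[0, 0, 0], [0, 0, 0.04], 0.04], [[0, 0, 0], [0, 0, 0.06], 0.04], [[0, 0, 0], [0, 0, 0.08], 0.04], [[0, 0, 0], [0, 0, 0.1], 0.04]]'

```text
time: 18.7
tool_pos: [0.5639, 0.1921, 0.1565]
tool_rot: [3.142, 0.0, 1.468]
contact_force: [2.1, 1.5, -3.1]
opening: 0.0434
grip_force: 28.0
```

```bash
python3 o.py
```

```text
t 18.7 p [0.5639 0.1921 0.1565] yaw 1.468 T [ 0.259 -0.517  0.095] F [ 2.1  1.5 -3.1] open 0.0434 grip 28.0
```

Call:
arm_command --moves '[[[0, 0, 0], [0, 0, 0.02], 0.04], [[0, 0, 0], [0, 0, 0.04], 0.04], [[0, 0, 0], [0, 0, 0.06], 0.04], [[0, 0, 0], [0, 0, 0.08], 0.04], [[0, 0, 0], [0, 0, 0.1], 0.04]]'

```text
time: 19.2
tool_pos: [0.5639, 0.1921, 0.1565]
tool_rot: [3.141, 0.0, 1.368]
contact_force: [2.9, 2.5, -2.5]
opening: 0.0431
grip_force: 28.0
```

```bash
python3 o.py
```

```text
t 19.2 p [0.5639 0.1921 0.1565] yaw 1.368 T [ 0.283 -0.539  0.208] F [ 2.9  2.5 -2.5] open 0.0431 grip 28.0
```

Call:
arm_command --moves '[[[0, 0, 0], [0, 0, 0.02], 0.04], [[0, 0, 0], [0, 0, 0.04], 0.04], [[0, 0, 0], [0, 0, 0.06], 0.04], [[0, 0, 0], [0, 0, 0.08], 0.04], [[0, 0, 0], [0, 0, 0.1], 0.04]]'

```text
time: 19.7
tool_pos: [0.5639, 0.1921, 0.1565]
tool_rot: [3.141, 0.0, 1.268]
contact_force: [2.9, 2.1, -2.9]
opening: 0.0431
grip_force: 28.0
```

```bash
python3 o.py
```

```text
t 19.7 p [0.5639 0.1921 0.1565] yaw 1.268 T [ 0.291 -0.517  0.179] F [ 2.9  2.1 -2.9] open 0.0431 grip 28.0
```

Call:
arm_command --moves '[[[0, 0, 0], [0, 0, 0.02], 0.04], [[0, 0, 0], [0, 0, 0.04], 0.04], [[0, 0, 0], [0, 0, 0.06], 0.04], [[0, 0, 0], [0, 0, 0.08], 0.04], [[0, 0, 0], [0, 0, 0.1], 0.04]]'

```text
time: 20.2
tool_pos: [0.5639, 0.1921, 0.1565]
tool_rot: [3.142, 0.0, 1.168]
contact_force: [2.8, 2.5, -2.9]
opening: 0.0438
grip_force: 28.0
```

```bash
python3 o.py
```

```text
t 20.2 p [0.5639 0.1921 0.1565] yaw 1.168 T [ 0.336 -0.556  0.079] F [ 2.8  2.5 -2.9] open 0.0438 grip 28.0
```

Call:
arm_command --moves '[[[0, 0, 0], [0, 0, 0.02], 0.04], [[0, 0, 0], [0, 0, 0.04], 0.04], [[0, 0, 0], [0, 0, 0.06], 0.04], [[0, 0, 0], [0, 0, 0.08], 0.04], [[0, 0, 0], [0, 0, 0.1], 0.04]]'

```text
time: 20.7
tool_pos: [0.5639, 0.1921, 0.1565]
tool_rot: [3.142, 0.0, 1.068]
contact_force: [2.4, 1.8, -2.7]
opening: 0.0437
grip_force: 28.0
```

```bash
python3 o.py
```

```text
t 20.7 p [0.5639 0.1921 0.1565] yaw 1.068 T [ 0.312 -0.517 -0.055] F [ 2.4  1.8 -2.7] open 0.0437 grip 28.0
```

A clear slip: the torque peaked at about 0.2 and crossed zero near yaw 1.11, which is the first half notch. I expect notch 1 near yaw 0.80.

Call:
arm_command --moves '[[[0, 0, 0], [0, 0, 0.02], 0.04], [[0, 0, 0], [0, 0, 0.04], 0.04], [[0, 0, 0], [0, 0, 0.06], 0.04], [[0, 0, 0], [0, 0, 0.08], 0.04], [[0, 0, 0], [0, 0, 0.1], 0.04]]'

```text
time: 21.2
tool_pos: [0.5639, 0.1921, 0.1565]
tool_rot: [3.141, 0.0, 0.968]
contact_force: [1.9, 1.9, -3.3]
opening: 0.0432
grip_force: 28.0
```

```bash
python3 o.py
```

```text
t 21.2 p [0.5639 0.1921 0.1565] yaw 0.968 T [ 0.391 -0.557  0.058] F [ 1.9  1.9 -3.3] open 0.0432 grip 28.0
```

Call:
arm_command --moves '[[[0, 0, 0], [0, 0, 0.02], 0.04], [[0, 0, 0], [0, 0, 0.04], 0.04], [[0, 0, 0], [0, 0, 0.06], 0.04], [[0, 0, 0], [0, 0, 0.08], 0.04], [[0, 0, 0], [0, 0, 0.1], 0.04]]'

```text
time: 21.7
tool_pos: [0.5638, 0.1921, 0.1565]
tool_rot: [3.142, 0.0, 0.868]
contact_force: [4.2, 2.2, -4.0]
opening: 0.0436
grip_force: 28.0
```

```bash
python3 o.py
```

```text
t 21.7 p [0.5638 0.1921 0.1565] yaw 0.868 T [ 0.359 -0.535  0.162] F [ 4.2  2.2 -4. ] open 0.0436 grip 28.0
```

Call:
arm_command --moves '[[[0, 0, 0], [0, 0, 0.02], 0.04], [[0, 0, 0], [0, 0, 0.04], 0.04], [[0, 0, 0], [0, 0, 0.06], 0.04], [[0, 0, 0], [0, 0, 0.07], 0.04], [[0, 0, 0], [0, 0, 0.07], 0.04]]'

```text
time: 22.2
tool_pos: [0.5639, 0.1921, 0.1565]
tool_rot: [3.142, 0.0, 0.799]
contact_force: [2.6, 3.0, -2.8]
opening: 0.0434
grip_force: 28.0
```

```bash
python3 o.py
```

```text
t 22.2 p [0.5639 0.1921 0.1565] yaw 0.799 T [ 0.419 -0.527  0.148] F [ 2.6  3.  -2.8] open 0.0434 grip 28.0
```

Click 1 has passed: the torque dipped to -0.055 and then rose positive again. Releasing now will let it settle in notch 1. Then I regrip and do the last two clicks in one grip.

Call:
arm_command --moves '[[[0, 0, 0], [0, 0, 0], 0.058], [[0, 0, 0], [0, 0, 0], 0.058], [[0, 0, 0], [0, 0, 0], 0.058], [[0, 0, 0], [0, 0, -0.14], 0.058], [[0, 0, 0], [0, 0, -0.28], 0.058]]'

```text
time: 22.7
tool_pos: [0.5637, 0.1919, 0.1566]
tool_rot: [-3.141, 0.001, 1.085]
contact_force: [0.4, 0.1, -0.2]
opening: 0.0578
grip_force: 0.0
```

Call:
arm_command --moves '[[[0, 0, 0], [0, 0, -0.14], 0.058], [[0, 0, 0], [0, 0, -0.28], 0.058], [[0, 0, 0], [0, 0, -0.42], 0.058], [[0, 0, 0], [0, 0, -0.56], 0.058], [[0, 0, 0], [0, 0, -0.7], 0.058]]'

```text
time: 23.2
tool_pos: [0.5637, 0.1919, 0.1566]
tool_rot: [-3.141, 0.0, 1.785]
contact_force: [0.5, -0.3, 0.5]
opening: 0.0579
grip_force: 0.0
```

Call:
arm_command --moves '[[[0, 0, 0], [0, 0, -0.14], 0.058], [[0, 0, 0], [0, 0, -0.28], 0.058], [[0, 0, 0], [0, 0, -0.42], 0.058], [[0, 0, 0], [0, 0, -0.46], 0.058], [[0, 0, 0], [0, 0, -0.46], 0.058]]'

```text
time: 23.7
tool_pos: [0.5637, 0.1919, 0.1566]
tool_rot: [-3.141, 0.0, 2.24]
contact_force: [0.1, -0.3, 0.1]
opening: 0.0581
grip_force: 0.0
```

Call:
arm_command --moves '[[[0, 0, 0], [0, 0, 0], 0.04], [[0, 0, 0], [0, 0, 0], 0.04], [[0, 0, 0], [0, 0, 0], 0.04], [[0, 0, 0], [0, 0, 0], 0.04], [[0, 0, 0], [0, 0, 0], 0.04]]' --squeeze 28

```text
time: 24.2
tool_pos: [0.564, 0.1921, 0.1565]
tool_rot: [3.141, 0.0, 2.24]
contact_force: [0.4, -0.2, -0.0]
opening: 0.0434
grip_force: 28.0
```

```bash
python3 o.py
```

```text
t 24.2 p [0.564  0.1921 0.1565] yaw 2.24 T [ 0.094 -0.209 -0.03 ] F [ 0.4 -0.2 -0. ] open 0.0434 grip 28.0
```

Call:
arm_command --moves '[[[0, 0, 0], [0, 0, 0.02], 0.04], [[0, 0, 0], [0, 0, 0.04], 0.04], [[0, 0, 0], [0, 0, 0.06], 0.04], [[0, 0, 0], [0, 0, 0.08], 0.04], [[0, 0, 0], [0, 0, 0.1], 0.04]]'

```text
time: 24.7
tool_pos: [0.564, 0.1921, 0.1565]
tool_rot: [3.141, 0.0, 2.138]
contact_force: [1.5, 1.2, 1.1]
opening: 0.0433
grip_force: 28.0
```

```bash
python3 o.py
```

```text
t 24.7 p [0.564  0.1921 0.1565] yaw 2.138 T [ 0.125 -0.288  0.15 ] F [1.5 1.2 1.1] open 0.0433 grip 28.0
```

Call:
arm_command --moves '[[[0, 0, 0], [0, 0, 0.02], 0.04], [[0, 0, 0], [0, 0, 0.04], 0.04], [[0, 0, 0], [0, 0, 0.06], 0.04], [[0, 0, 0], [0, 0, 0.08], 0.04], [[0, 0, 0], [0, 0, 0.1], 0.04]]'

```text
time: 25.2
tool_pos: [0.5639, 0.1921, 0.1565]
tool_rot: [3.141, 0.0, 2.038]
contact_force: [1.3, 1.8, -0.4]
opening: 0.0432
grip_force: 28.0
```

```bash
python3 o.py
```

```text
t 25.2 p [0.5639 0.1921 0.1565] yaw 2.038 T [ 0.166 -0.357  0.13 ] F [ 1.3  1.8 -0.4] open 0.0432 grip 28.0
```

Call:
arm_command --moves '[[[0, 0, 0], [0, 0, 0.016], 0.04], [[0, 0, 0], [0, 0, 0.032], 0.04], [[0, 0, 0], [0, 0, 0.048], 0.04], [[0, 0, 0], [0, 0, 0.064], 0.04], [[0, 0, 0], [0, 0, 0.08], 0.04]]'

```text
time: 25.7
tool_pos: [0.5639, 0.1921, 0.1565]
tool_rot: [3.141, 0.0, 1.958]
contact_force: [2.0, 2.7, 0.4]
opening: 0.0434
grip_force: 28.0
```

```bash
python3 o.py
```

```text
t 25.7 p [0.5639 0.1921 0.1565] yaw 1.958 T [ 0.183 -0.437  0.097] F [2.  2.7 0.4] open 0.0434 grip 28.0
```

Call:
arm_command --moves '[[[0, 0, 0], [0, 0, 0.016], 0.04], [[0, 0, 0], [0, 0, 0.032], 0.04], [[0, 0, 0], [0, 0, 0.048], 0.04], [[0, 0, 0], [0, 0, 0.064], 0.04], [[0, 0, 0], [0, 0, 0.08], 0.04]]'

```text
time: 26.2
tool_pos: [0.564, 0.1921, 0.1566]
tool_rot: [3.141, 0.0, 1.878]
contact_force: [2.2, 1.0, 0.6]
opening: 0.0433
grip_force: 28.0
```

```bash
python3 o.py
```

```text
t 26.2 p [0.564  0.1921 0.1566] yaw 1.878 T [ 0.241 -0.495  0.178] F [2.2 1.  0.6] open 0.0433 grip 28.0
```

Call:
arm_command --moves '[[[0, 0, 0], [0, 0, 0.016], 0.04], [[0, 0, 0], [0, 0, 0.032], 0.04], [[0, 0, 0], [0, 0, 0.048], 0.04], [[0, 0, 0], [0, 0, 0.064], 0.04], [[0, 0, 0], [0, 0, 0.08], 0.04]]'

```text
time: 26.7
tool_pos: [0.5639, 0.1921, 0.1565]
tool_rot: [3.141, 0.0, 1.798]
contact_force: [2.8, 2.3, 0.8]
opening: 0.0434
grip_force: 28.0
```

```bash
python3 o.py
```

```text
t 26.7 p [0.5639 0.1921 0.1565] yaw 1.798 T [ 0.231 -0.467  0.03 ] F [2.8 2.3 0.8] open 0.0434 grip 28.0
```

Call:
arm_command --moves '[[[0, 0, 0], [0, 0, 0.016], 0.04], [[0, 0, 0], [0, 0, 0.032], 0.04], [[0, 0, 0], [0, 0, 0.048], 0.04], [[0, 0, 0], [0, 0, 0.064], 0.04], [[0, 0, 0], [0, 0, 0.08], 0.04]]'

```text
time: 27.2
tool_pos: [0.5639, 0.1921, 0.1566]
tool_rot: [3.141, 0.0, 1.718]
contact_force: [2.9, 1.7, 1.7]
opening: 0.0438
grip_force: 28.0
```

```bash
python3 o.py
```

```text
t 27.2 p [0.5639 0.1921 0.1566] yaw 1.718 T [ 0.321 -0.432 -0.029] F [2.9 1.7 1.7] open 0.0438 grip 28.0
```

Click 2's half notch is passed at yaw ≈1.76 (torque 0.178 → 0.03 → -0.029). The next half notch should come near yaw 1.13.

Call:
arm_command --moves '[[[0, 0, 0], [0, 0, 0.02], 0.04], [[0, 0, 0], [0, 0, 0.04], 0.04], [[0, 0, 0], [0, 0, 0.06], 0.04], [[0, 0, 0], [0, 0, 0.08], 0.04], [[0, 0, 0], [0, 0, 0.1], 0.04]]'

```text
time: 27.7
tool_pos: [0.5639, 0.1921, 0.1565]
tool_rot: [3.141, 0.0, 1.618]
contact_force: [2.9, 1.1, 1.5]
opening: 0.0434
grip_force: 28.0
```

```bash
python3 o.py
```

```text
t 27.7 p [0.5639 0.1921 0.1565] yaw 1.618 T [ 0.325 -0.538  0.11 ] F [2.9 1.1 1.5] open 0.0434 grip 28.0
```

Call:
arm_command --moves '[[[0, 0, 0], [0, 0, 0.02], 0.04], [[0, 0, 0], [0, 0, 0.04], 0.04], [[0, 0, 0], [0, 0, 0.06], 0.04], [[0, 0, 0], [0, 0, 0.08], 0.04], [[0, 0, 0], [0, 0, 0.1], 0.04]]'

```text
time: 28.2
tool_pos: [0.5639, 0.1921, 0.1565]
tool_rot: [3.141, 0.0, 1.518]
contact_force: [1.9, 1.8, 1.3]
opening: 0.0436
grip_force: 28.0
```

```bash
python3 o.py
```

```text
t 28.2 p [0.5639 0.1921 0.1565] yaw 1.518 T [ 0.291 -0.517  0.128] F [1.9 1.8 1.3] open 0.0436 grip 28.0
```

Call:
arm_command --moves '[[[0, 0, 0], [0, 0, 0.02], 0.04], [[0, 0, 0], [0, 0, 0.04], 0.04], [[0, 0, 0], [0, 0, 0.06], 0.04], [[0, 0, 0], [0, 0, 0.08], 0.04], [[0, 0, 0], [0, 0, 0.1], 0.04]]'

```text
time: 28.7
tool_pos: [0.5639, 0.1921, 0.1565]
tool_rot: [3.142, 0.0, 1.418]
contact_force: [2.0, 1.8, 1.3]
opening: 0.0432
grip_force: 28.0
```

```bash
python3 o.py
```

```text
t 28.7 p [0.5639 0.1921 0.1565] yaw 1.418 T [ 0.296 -0.53   0.179] F [2.  1.8 1.3] open 0.0432 grip 28.0
```

Call:
arm_command --moves '[[[0, 0, 0], [0, 0, 0.02], 0.04], [[0, 0, 0], [0, 0, 0.04], 0.04], [[0, 0, 0], [0, 0, 0.06], 0.04], [[0, 0, 0], [0, 0, 0.08], 0.04], [[0, 0, 0], [0, 0, 0.1], 0.04]]'

```text
time: 29.2
tool_pos: [0.5639, 0.1921, 0.1565]
tool_rot: [3.142, 0.0, 1.318]
contact_force: [3.3, 1.6, 2.6]
opening: 0.044
grip_force: 28.0
```

```bash
python3 o.py
```

```text
t 29.2 p [0.5639 0.1921 0.1565] yaw 1.318 T [ 0.254 -0.501  0.123] F [3.3 1.6 2.6] open 0.044 grip 28.0
```

Call:
arm_command --moves '[[[0, 0, 0], [0, 0, 0.016], 0.04], [[0, 0, 0], [0, 0, 0.032], 0.04], [[0, 0, 0], [0, 0, 0.048], 0.04], [[0, 0, 0], [0, 0, 0.064], 0.04], [[0, 0, 0], [0, 0, 0.08], 0.04]]'

```text
time: 29.7
tool_pos: [0.5639, 0.1921, 0.1565]
tool_rot: [3.142, 0.0, 1.238]
contact_force: [2.2, 1.3, 2.0]
opening: 0.0434
grip_force: 28.0
```

```bash
python3 o.py
```

```text
t 29.7 p [0.5639 0.1921 0.1565] yaw 1.238 T [ 0.319 -0.481  0.117] F [2.2 1.3 2. ] open 0.0434 grip 28.0
```

Call:
arm_command --moves '[[[0, 0, 0], [0, 0, 0.016], 0.04], [[0, 0, 0], [0, 0, 0.032], 0.04], [[0, 0, 0], [0, 0, 0.048], 0.04], [[0, 0, 0], [0, 0, 0.064], 0.04], [[0, 0, 0], [0, 0, 0.08], 0.04]]'

```text
time: 30.2
tool_pos: [0.5639, 0.1921, 0.1565]
tool_rot: [3.141, 0.0, 1.158]
contact_force: [2.9, 1.9, 2.6]
opening: 0.0436
grip_force: 28.0
```

```bash
python3 o.py
```

```text
t 30.2 p [0.5639 0.1921 0.1565] yaw 1.158 T [ 0.273 -0.467  0.036] F [2.9 1.9 2.6] open 0.0436 grip 28.0
```

Call:
arm_command --moves '[[[0, 0, 0], [0, 0, 0.016], 0.04], [[0, 0, 0], [0, 0, 0.032], 0.04], [[0, 0, 0], [0, 0, 0.048], 0.04], [[0, 0, 0], [0, 0, 0.064], 0.04], [[0, 0, 0], [0, 0, 0.08], 0.04]]'

```text
time: 30.7
tool_pos: [0.5639, 0.192, 0.1565]
tool_rot: [3.142, 0.0, 1.078]
contact_force: [2.5, 1.8, 2.9]
opening: 0.0432
grip_force: 28.0
```

```bash
python3 o.py
```

```text
t 30.7 p [0.5639 0.192  0.1565] yaw 1.078 T [ 0.358 -0.539  0.031] F [2.5 1.8 2.9] open 0.0432 grip 28.0
```

Call:
arm_command --moves '[[[0, 0, 0], [0, 0, 0.016], 0.04], [[0, 0, 0], [0, 0, 0.032], 0.04], [[0, 0, 0], [0, 0, 0.048], 0.04], [[0, 0, 0], [0, 0, 0.064], 0.04], [[0, 0, 0], [0, 0, 0.08], 0.04]]'

```text
time: 31.2
tool_pos: [0.5638, 0.1921, 0.1565]
tool_rot: [3.142, 0.0, 0.999]
contact_force: [2.3, 2.2, 3.3]
opening: 0.0434
grip_force: 28.0
```

```bash
python3 o.py
```

```text
t 31.2 p [0.5638 0.1921 0.1565] yaw 0.999 T [ 0.345 -0.443  0.087] F [2.3 2.2 3.3] open 0.0434 grip 28.0
```

Call:
arm_command --moves '[[[0, 0, 0], [0, 0, 0.016], 0.04], [[0, 0, 0], [0, 0, 0.032], 0.04], [[0, 0, 0], [0, 0, 0.048], 0.04], [[0, 0, 0], [0, 0, 0.064], 0.04], [[0, 0, 0], [0, 0, 0.08], 0.04]]'

```text
time: 31.7
tool_pos: [0.5639, 0.1921, 0.1565]
tool_rot: [3.141, 0.0, 0.918]
contact_force: [2.5, 2.3, 2.9]
opening: 0.0438
grip_force: 28.0
```

```bash
python3 o.py
```

```text
t 31.7 p [0.5639 0.1921 0.1565] yaw 0.918 T [ 0.285 -0.461  0.094] F [2.5 2.3 2.9] open 0.0438 grip 28.0
```

The third dip was at yaw 1.16–1.08, then the torque rose again: 1.32 rad since notch 1, against 1.257 for two clicks. That makes three clicks, so I release and rise straight up.

Call:
arm_command --moves '[[[0, 0, 0], [0, 0, 0], 0.06], [[0, 0, 0], [0, 0, 0], 0.06], [[0, 0, 0], [0, 0, 0], 0.06], [[0, 0, 0], [0, 0, 0], 0.06], [[0, 0, -0.01], [0, 0, 0], 0.06]]'

```text
time: 32.2
tool_pos: [0.5629, 0.1918, 0.1653]
tool_rot: [-3.139, 0.003, 0.92]
contact_force: [-0.1, -1.0, 0.5]
opening: 0.0598
grip_force: 0.0
```

Call:
arm_command --moves '[[[0, 0, -0.02], [0, 0, 0], 0.06], [[0, 0, -0.05], [0, 0, 0], 0.06], [[0, 0, -0.08], [0, 0, 0], 0.06], [[0, 0, -0.1], [0, 0, 0], 0.06], [[0, 0, -0.1], [0, 0, 0], 0.06]]'

```text
time: 32.7
tool_pos: [0.5651, 0.1924, 0.2706]
tool_rot: [3.137, -0.005, 0.92]
contact_force: [-0.2, -0.1, -0.2]
opening: 0.0599
grip_force: 0.0
```

```bash
python3 - <<'E'
from h import *
im=robot.read_camera("side")[:,:,::-1];a=robot.read_camera("scene")[:,:,::-1]
r=lambda i:cv2.resize(i,None,fx=3.8,fy=3.8,interpolation=cv2.INTER_CUBIC)
cv2.imwrite("pics/end.png",np.hstack([r(a[190:290,170:275]),r(im[185:285,165:270])]))
s=robot.observe();print(s['tool_pos'],s['contact_force'],s['opening'],s['time'])
E
```

```text
[0.5637003  0.19205472 0.26668725] [ 0.00879475  0.07168784 -0.05513099] 0.05975291386163475 32.8
```

View pics/end.png

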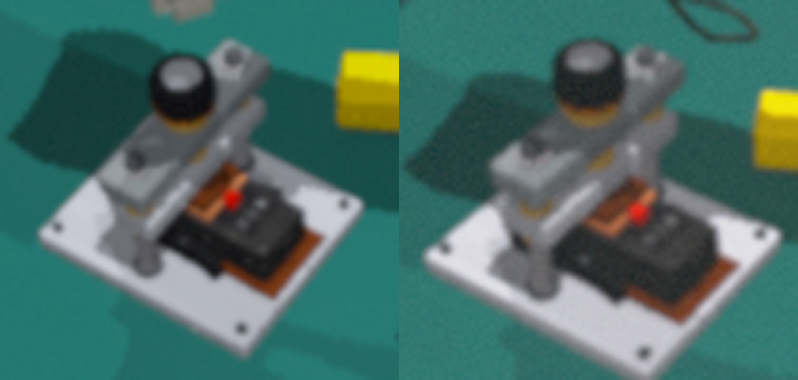

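The final views show the adapter home with its near end inside the base edge, the crosshead lowered onto it, and the gripper clear of everything. Handing in.

```bash
python3 -c "
from cell import robot
print(robot.hand_in())"
```

```text
the job is handed in; nothing more can be done
None
```

I pushed the black adapter home against its stop, gave the knob three clicks (counted from dips in the wrist torque, the third fainter than the first two), let go with the arm clear, and handed in at about 33 s.

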